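# Release the spring collar and unload the cover plate

## Task

Unlock the green fixture: pull its red-winged spring collar up, turn it counter-clockwise as far as it goes and let go, so that it stays parked in the raised position. Then slide the aluminium plate along its channel, away from its turned-up lip, until its flat end sticks out a few centimetres past the end of the fixture, take it there by its two side edges, draw it out and lay it flat, lip up, inside the red tray without dropping it. Leave the collar parked, and the carton, the jar and the screwdriver where they are.

Things in the scene. Friction and masses are not known exactly. Their poses are not given: they have to be found in the camera images.
- fixture: green fixed bench fixture, 205 mm long (x), 90 mm wide (y). Origin: on the bench under the collar's axis; x along its channel towards the exit end, z up. The block reaches from x = -135 to +70 mm (exit end). Channel: open at both ends, 54 mm wide, floor at z = 45 mm, side rails 5 mm high
- bridge_top (a point): top of the dark bridge over the channel, on the collar's axis, 79 mm above the bench. The bridge spans x = -23 to +23 mm of the fixture, clear height 24 mm over the channel floor. On it stands the brass slotted guide head, 44 mm square, whose top is 100 mm above the bench
- wing_grip (a point): centre of the collar's red wing grip: a bar 60 mm long (its x), 14 mm thick (y), 28 mm high, on the vertical collar axis. Locked, its centre is 123 mm above the bench and its x lies along the fixture's x; the guide head's top is then 9 mm below its underside. It rises and turns with the collar
- plunger (a joint): lift of collar and locking pin in m: 0 = locked, the 12 mm pin in the plate's hole, its tip 1 mm over the channel floor; 0.030 = highest. A spring pulls down with 6 N at 0, plus 0.2 N per mm. It turns only while lifted 20 mm or more; let go when parked it settles at about 0.017, the pin clear of plate and lip
- collar (a joint): turn of the collar in rad, counter-clockwise seen from above positive: 0 = locked (wing along the channel), 1.30 = stop; above about 1.2 it drops 2.5 mm into the parked seat, which holds it when it is let go
- plate_center (a point): centre (half-way up) of the loose aluminium plate, 200 mm (x) by 50 mm (y), 5 mm thick, 0.11 to 0.23 kg; hole 30 mm towards +x. At its -x end a lip 5 mm thick, as wide as the plate, stands up to 13 mm above its underside; it can be pushed from behind. At the start its axes are the fixture's, its centre at fixture x = -30 mm, its +x end flush with the exit end
- plate_front (a point): middle of the plate's flat +x end face, half-way up, 100 mm from the centre
- tray: shallow red tray, 260 mm (x) by 150 mm (y), walls 5 mm thick and 22 mm high, floor 5 mm thick; fixed. Origin: under its centre, on the bench
- carton: bystander: yellow and white carton 80 x 110 x 55 mm, loose; origin under its centre
- oilcan: bystander: jar with a black cap, 56 mm across, 85 mm high, loose; origin under its centre
- driver: bystander: screwdriver about 180 mm long lying on the bench, loose
Things that resemble listed ones, but are neither listed nor needed, are in the scene too. What is meant by the part that bears plate_center is not turquoise or yellow, and is the smaller of those in its own colour.

How it is judged:
By the outcome, as a careful person would: the job done as asked, in the order asked, and still so for the second after the job is handed in, with the robot touching nothing.
It also fails if it takes over 67 s, if anything falls off the work surface, if the arm or the gripper's body presses on something with over 40 N, if the wrist force passes 120 N, or if a joint passes its speed limit or range.

## Robot

A 6-joint arm with a two-finger parallel gripper is mounted at the origin on the work surface. World frame = base frame: x ahead of the robot, y to its left, z up, the work surface at z = 0. Lengths are in mm, angles in rad, forces in N, time in s.
With the tool pointing down it reaches from about 250 to 775 mm from the base axis. Payload 4 kg.
Tool frame: the origin (TCP) lies at the very end of the fingers, on their centre line; the grasp point (between the pads) lies tcp_to_grasp behind it (tcp_to_grasp is the distance from the TCP to the grasp point, in mm); z points along the fingers, y is the line along which they close (so a half turn about z gives the same grasp; the last joint's range is limited). The gripper opens to 94 mm and grips with 3 to 60 N. Pads are 16 mm wide; open, the fingers measure 119 mm over their backs; the gripper's body (75 mm by 177 mm) begins 78 mm behind the grasp point.
Start: joints at [1.207, 0.087, 1.371, -0, 1.684, -0.103], TCP at [141.829, 531.418, 205.506] pointing down, gripper open.
Joint ranges: [-3.1, 3.1], [-0.76, 2.03], [0.27, 2.55], [-1.08, 4.22], [0.17, 2.65], [-2.57, 2.57]. Speed limits (rad/s): [2.79, 2.79, 3.14, 3.14, 3.14, 3.14].

## Interface

Orientations are given as a 3x3 rotation matrix whose columns are the frame's x, y, z axes.
In Python, from station import read_state, grab_frame, camera_params, finish_job, tcp_to_grasp gives the robot as it stands. The module is installed in compiled form; this text tells all that it offers.
- The arm moves only by the shell command python3 -m creep 'ROWS' [FORCE]. ROWS is JSON, a list that holds one entry, the list of rows, each a list of 7 numbers: the closure, from -1 (fully open) to 1 (shut), then the shift along the tool's x, y, z scaled (see below), then the turn, a rotation vector about the tool's x, y, z scaled (see below). A call has 1 to 10 rows; each row is the pose to reach, as a shift and turn from the pose commanded when the call began, along the tool's axes at that moment; what a row does not reach only later rows make up. The controller multiplies each number of a shift by 600 mm and each number of a turn by 90 degrees. A row lasts 1/10 s, in which the tool goes at most 50 mm and 8.59 degrees, less where a joint would pass 70% of its speed; a pose out of reach is approached as far as the arm can. A call with a number of a shift or a turn outside -1 to 1 is refused whole. A call with a gripper value outside its range is refused whole. The fingers move at their own pace and stop on an object; FORCE is the grip in N (left out, the last holds). Time passes only in rows, so rows that repeat a pose let the fingers close. It gives the time, the measured TCP pose, the force, the opening and the grip force at its end, in the units of the state.
- read_state(): the state, without advancing time (a new reading comes with each control period).
- grab_frame(name): name is "scene" or "side" or "wrist"; returns the picture (400x640x3 uint8, red, green, blue); there is no depth.
- camera_params(name): a dict with "camera_matrix" (3x3 intrinsics, pixels), "rvec" (rotation vector, rad) and "tvec" (3), from world to camera coordinates, as OpenCV has them. Camera axes: x right, y down, z forward; pixel columns grow to the right and rows downward; lengths in mm; the calibration is good to about 2 mm. A picture is of the moment at which its call begins: read the wrist's pose just before it. camera_params takes no time and is no camera call; for the wrist camera it gives the pose at the moment of the call.
- finish_job(): hands the job in; it is judged then, once.
The state is a dict: "t": time; "joints": joint angles; "qvel": joint speeds; "tau": joint torques, N m; "position": TCP position; "eef_rot": TCP orientation; "force": force on the tool from outside, world axes, zero at the start; "moment": the same for the moment, N m; "width": finger opening in mm; "finger_force": force on a finger pad.
Only numpy, scipy, OpenCV 4.12 (cv2) and the standard library are available. Lean on these libraries where they do the work, as an engineer would, in place of code of your own. Each camera call takes 0.05 s, during which the arm holds its last target. There are 200 camera calls.

## Working session

There is one attempt and no reset: what is moved stays moved. The work goes in short steps, Python scripts to look and compute and a shell command to move; the robot and the scene stay as the last step left them, time stands still between calls to the robot, and variables do not carry over. Pictures are saved under pics/ and viewed, at most 10 in all, crops included, and the job is handed in when it is done.

```bash
mkdir -p pics
cat > h.py <<'E'
import numpy as np, cv2
from station import *
def cam(n):
    c=camera_params(n); K=np.array(c["camera_matrix"],float); R=cv2.Rodrigues(np.array(c["rvec"],float))[0]; t=np.array(c["tvec"],float).ravel()
    return K,R,t
def ray(n,u,v,z,c=None):
    K,R,t=c or cam(n); o=-R.T@t; d=R.T@np.linalg.solve(K,[u,v,1]); return o+d*(z-o[2])/d[2]
def proj(n,p,c=None):
    K,R,t=c or cam(n); q=K@(R@np.array(p,float)+t); return q[:2]/q[2]
def save(n,f):
    im=grab_frame(n); cv2.imwrite("pics/"+f,im[:,:,::-1]); return im
E
python3 - <<'E'
from h import *
a=save("scene","a.png");b=save("side","b.png");c=save("wrist","c.png")
cv2.imwrite("pics/ab.png",np.vstack([cv2.resize(a,None,fx=.75,fy=.75)[:,:,::-1],cv2.resize(b,None,fx=.75,fy=.75)[:,:,::-1]]))
s=read_state();print(s["eef_rot"],s["position"],s["force"],tcp_to_grasp,s["t"],s["width"])
for n in("scene","side","wrist"):
    K,R,t=cam(n);print(n,-R.T@t,R[2],K[0,0])
E
```

```text
[[-9.66180854e-01  2.57864767e-01 -5.65579245e-04]
 [ 2.57865348e-01  9.66179593e-01 -1.56736584e-03]
 [ 1.42282697e-04 -1.66020215e-03 -9.99998612e-01]] [141.68473541 531.01383573 204.58793395] [-0.31437663 -0.29123538 -0.25542478] 18.8 0.15 94.29726915847824
scene [1334.60998609  530.98648087  770.38987673] [-0.69043214 -0.45323918 -0.56380644] 476.58647194382456
side [   9.1071613  -858.74554346  991.08302494] [ 0.37942483  0.64768689 -0.66071059] 511.41425826263276
wrist [ 68.78264716 550.37718466 384.61378061] [ 0.25370764 -0.06847006 -0.96485454] 318.16153021487804
```

View pics/a.png

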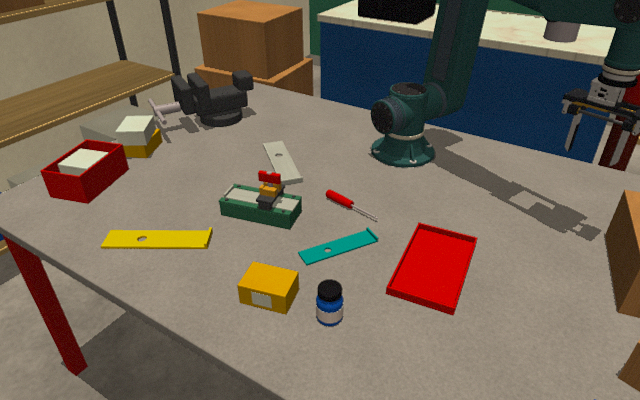

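View pics/b.png

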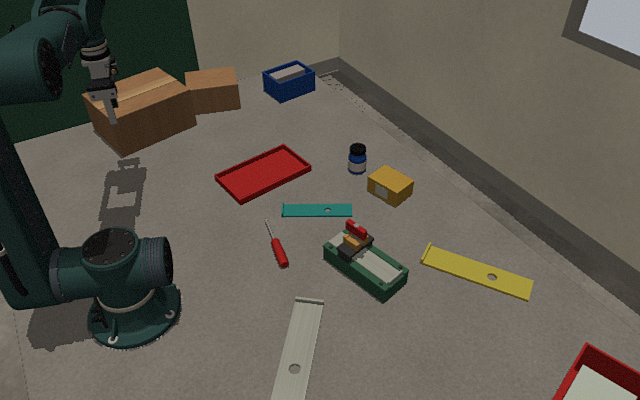

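The scene view shows the fixture at about (260,205) with its wing at (270,177), the tray at (433,267), the driver at (350,205), the carton at (268,287) and the jar at (330,303). In the side view the fixture is at about (365,262), with the wing at (356,229) near its upper-left (exit) end. Next: zoom in and measure.

Run:
```python
from h import *
a=cv2.imread("pics/a.png");b=cv2.imread("pics/b.png")
f=lambda im,x,y:cv2.resize(im[y:y+100,x:x+130],None,fx=6,fy=6,interpolation=cv2.INTER_CUBIC)
A=f(a,205,145);B=f(b,305,205)
cv2.imwrite("pics/z.png",np.vstack([A,B])[:, :][:1200]); 
cv2.imwrite("pics/z.png",np.vstack([cv2.resize(A,(390,300)),cv2.resize(B,(390,300))]))
cv2.imwrite("pics/z.png",np.hstack([cv2.resize(A,(400,308)),cv2.resize(B,(400,308))]))
cs=cam("scene");cd=cam("side")
def tri(p,q):
    out=[]
    P1=cs[0]@np.c_[cs[1],cs[2]];P2=cd[0]@np.c_[cd[1],cd[2]]
    X=cv2.triangulatePoints(P1,P2,np.array(p,float).reshape(2,1),np.array(q,float).reshape(2,1));return (X[:3]/X[3]).ravel()
hs=[]
for im,n,roi in((a,"scene",(205,145,130,100)),(b,"side",(305,205,130,100))):
    x,y,w,h=roi;s=im[y:y+h,x:x+w].astype(int);B_,G,R=s[...,0],s[...,1],s[...,2]
    m=((R>120)&(G<60)&(B_<60)).astype(np.uint8)
    k,l,st,ce=cv2.connectedComponentsWithStats(m)
    for i in range(1,k):
        if st[i,4]>30: print(n,"red",ce[i]+[x,y],st[i])
    g=((G>R*1.4)&(G>B_*1.15)).astype(np.uint8)
    cn=max(cv2.findContours(g,0,2)[0],key=cv2.contourArea)
    print(n,"green",(cv2.approxPolyDP(cv2.convexHull(cn),2,True).reshape(-1,2)+[x,y]).tolist())
# tray
for im,n in((a,"scene"),(b,"side")):
    s=im.astype(int);m=((s[...,2]>110)&(s[...,1]<60)&(s[...,0]<60)).astype(np.uint8)
    x0,x1,y0,y1=(380,480,215,320) if n=="scene" else (205,320,140,210)
    k=np.zeros_like(m);k[y0:y1,x0:x1]=m[y0:y1,x0:x1]
    cn=max(cv2.findContours(k,0,2)[0],key=cv2.contourArea)
    ap=cv2.approxPolyDP(cv2.convexHull(cn),3,True).reshape(-1,2)
    print(n,"tray",[(p.tolist(),ray(n,*p,22)[:2].round().tolist()) for p in ap])
```

```text
scene red [268.56666667 173.55      ] [53 26 22  6 60]
scene red [330.52727273 193.56363636] [121  45   9   9  55]
scene green [[300, 196], [300, 212], [289, 228], [221, 214], [219, 201], [221, 198], [282, 194]]
side red [350.28125 221.5625 ] [41 14  9  7 32]
side red [361.38888889 229.05555556] [52 21  9  7 36]
side green [[323, 246], [327, 242], [371, 245], [408, 270], [406, 282], [383, 302], [325, 259]]
scene tray [([418, 223], [368.0, 211.0]), ([476, 238], [349.0, 356.0]), ([454, 308], [601.0, 389.0]), ([387, 287], [620.0, 245.0])]
side tray [([310, 165], [618.0, 245.0]), ([240, 199], [367.0, 212.0]), ([215, 175], [348.0, 353.0]), ([282, 149], [583.0, 365.0])]
```

View pics/z.png

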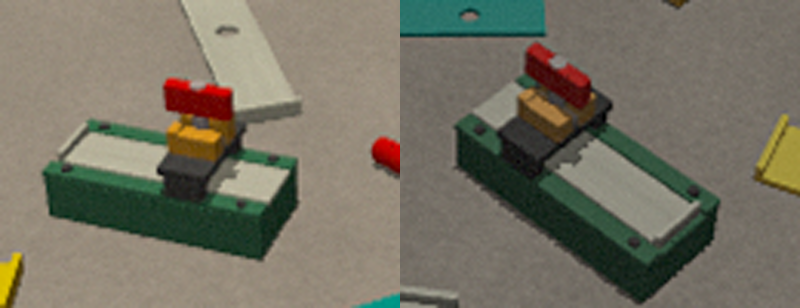

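Run:
```python
from h import *
S=[(301,197),(292,211.6),(221,200.5),(233.6,184.3)]   # exit far, exit near, lip near, lip far
D=[(345.6,229.4),(323.3,245),(383,289),(408,270)]
for n,L in(("scene",S),("side",D)):
    P=[ray(n,u,v,50)[:2] for u,v in L]
    print(n,np.round(P).tolist(),[np.linalg.norm(P[i]-P[(i+1)%4]).round() for i in range(4)])
print("wing",ray("scene",269.3,176.8,123),ray("side",356,229.4,123))
```

```text
scene [[463.0, -90.0], [531.0, -72.0], [591.0, -263.0], [511.0, -288.0]] [np.float64(71.0), np.float64(200.0), np.float64(84.0), np.float64(203.0)]
side [[543.0, -74.0], [464.0, -91.0], [510.0, -283.0], [595.0, -268.0]] [np.float64(80.0), np.float64(197.0), np.float64(87.0), np.float64(201.0)]
wing [ 517.76990144 -150.36242314  123.        ] [ 522.47000082 -147.82032838  123.        ]
```

```bash
python3 -m creep '[[[-1,-0.9,-0.9325,0,0,0,0.667],[-1,-0.9,-0.9325,0,0,0,0.667],[-1,-0.9,-0.9325,0,0,0,0.667],[-1,-0.9,-0.9325,0,0,0,0.667],[-1,-0.9,-0.9325,0,0,0,0.667],[-1,-0.9,-0.9325,0,0,0,0.667],[-1,-0.9,-0.9325,0,0,0,0.667],[-1,-0.9,-0.9325,0,0,0,0.667],[-1,-0.9,-0.9325,0,0,0,0.667],[-1,-0.9,-0.9325,0,0,0,0.667]]]'
python3 - <<'E'
from h import *
s=read_state();R=np.array(s["eef_rot"]);p=np.array(s["position"]);print(R.round(3),s["joints"])
d=np.array([520,-149,205])-p;print((R.T@d/600).round(4), np.degrees(np.arctan2(R[1,1],R[0,1])))
E
```

```text
t: 1.15
position: [384.9, 92.3, 205.5]
eef_rot: [[-0.259, 0.966, 0.001], [0.966, 0.259, 0.0], [0.0, 0.001, -1.0]]
force: [1.6, 0.7, 0.0]
width: 94.2
finger_force: 0.0
[[-0.259  0.966  0.001]
 [ 0.966  0.259  0.   ]
 [ 0.     0.001 -1.   ]] [ 9.16560304e-02 -2.64698591e-01  1.69528226e+00  3.12977937e-04
  1.71030004e+00 -1.70478230e-01]
[-0.4468  0.1132  0.0008] 15.021682590940168
```

```bash
python3 -m creep '[[[-1,-0.447,0.113,0,0,0,0],[-1,-0.447,0.113,0,0,0,0],[-1,-0.447,0.113,0,0,0,0],[-1,-0.447,0.113,0,0,0,0],[-1,-0.447,0.113,0,0,0,0],[-1,-0.447,0.113,0,0,0,0],[-1,-0.447,0.113,0,0,0,0]]]'
python3 - <<'E'
from h import *
s=read_state();c=cam("wrist");im=save("wrist","w1.png");print(s["position"],s["force"])
np.save("w1.npy",np.c_[c[0],c[1],c[2]])
s=im.astype(int);m=((s[...,0]>110)&(s[...,1]<70)&(s[...,2]<70)).astype(np.uint8)
k,l,st,ce=cv2.connectedComponentsWithStats(m)
for i in range(1,k):
    if st[i,4]>60:
        cn=cv2.findContours((l==i).astype(np.uint8),0,2)[0][0];print(ce[i],st[i],cv2.minAreaRect(cn),ray("wrist",*ce[i],137,c))
for p in([520,-149,137],[520,-149,100]): print(proj("wrist",p,c))
E
```

```text
t: 1.85
position: [520.1, -150.2, 203.8]
eef_rot: [[-0.255, 0.967, -0.002], [0.967, 0.255, 0.0], [0.001, -0.002, -1.0]]
force: [0.8, 0.4, 0.8]
width: 93.8
finger_force: 0.0
[ 520.09870549 -150.20453956  203.84074289] [0.76048494 0.39746059 0.82565655]
[207.49339498  30.001321  ] [ 187    0   44   68 1514] ((207.4000244140625, 31.799999237060547), (24.033308029174805, 74.6297378540039), 18.434946060180664) [412.91886162 -45.10532248 137.        ]
[319.52896725 183.30730479] [313 169  15  31 397] ((320.0, 184.0), (30.0, 14.0), 90.0) [ 517.90415205 -132.04246465  137.        ]
[318.23545706 224.59279778] [311 211  16  27 361] ((318.5, 224.0), (26.0, 15.0), 90.0) [ 525.87962312 -166.07339457  137.        ]
[316.63228544 203.67636115]
[316.76634457 192.11651974]
```

View pics/w1.png

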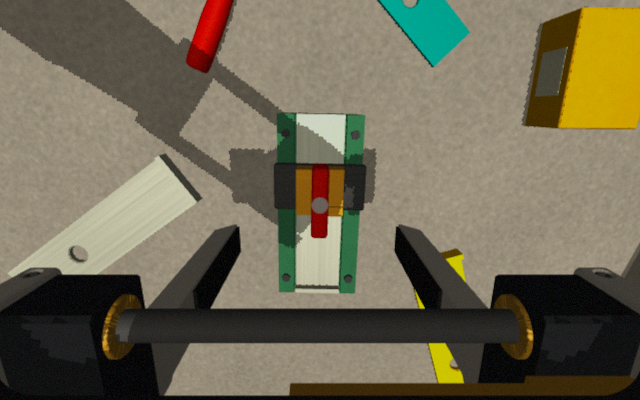

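The wrist view shows the fixture upright in the picture, with its exit end at row 113 and its lip end at row 292, and the wing cap at (320,205), centred between the fingers.

```bash
python3 - <<'E'
from h import *
A=np.load("w1.npy");c=(A[:,:3],A[:,3:6],A[:,6])
P=[ray("",u,v,50,c)[:2] for u,v in((277,113),(364.5,115),(355.5,292),(278.5,292))]
print(np.round(P,1).tolist(),[np.linalg.norm(P[i]-P[(i+1)%4]).round() for i in range(4)])
e=(P[0]+P[1])/2;l=(P[2]+P[3])/2;d=e-l;print(e,l,np.degrees(np.arctan2(d[1],d[0])),e-70*d/np.linalg.norm(d))
print(ray("",320,205,138,c))
E
python3 -m creep '[[[-1,0,0.004,0.08,0,0,0],[-1,0,0.004,0.16,0,0,0],[-1,0,0.004,0.16,0,0,0],[-1,0,0.004,0.16,0,0,0]]]'
```

```text
[[462.9, -91.7], [549.4, -70.8], [598.8, -268.2], [510.6, -291.7]] [np.float64(89.0), np.float64(203.0), np.float64(91.0), np.float64(206.0)]
[506.15034269 -81.23510087] [ 554.73797206 -279.92739824] 103.7412752398248 [ 522.77800113 -149.23157854]
[ 522.84065771 -149.08981103  138.        ]
t: 2.3
position: [521.1, -145.2, 109.5]
eef_rot: [[-0.261, 0.965, -0.002], [0.965, 0.261, 0.001], [0.001, -0.001, -1.0]]
force: [0.5, -0.3, 0.8]
width: 94.1
finger_force: 0.0
```

```bash
python3 -m creep '[[[-1,-0.006,0.001,0,0,0,0.015],[1,-0.006,0.001,0,0,0,0.015],[1,-0.006,0.001,0,0,0,0.015],[1,-0.006,0.001,0,0,0,0.015],[1,-0.006,0.001,0,0,0,0.015],[1,-0.006,0.001,0,0,0,0.015],[1,-0.006,0.001,0,0,0,0.015],[1,-0.006,0.001,0,0,0,0.015]]]' 40
```

```text
t: 3.1
position: [523.3, -149.8, 109.3]
eef_rot: [[-0.236, 0.972, -0.0], [0.972, 0.236, 0.0], [0.0, -0.0, -1.0]]
force: [0.6, -0.9, 0.1]
width: 41.3
finger_force: 0.0
```

```bash
python3 -m creep '[[[1,0,0,0,0,0,0],[1,0,0,0,0,0,0],[1,0,0,0,0,0,0],[1,0,0,0,0,0,0],[1,0,0,0,0,0,0],[1,0,0,0,0,0,0]]]' 40
```

```text
t: 3.7
position: [522.1, -150.2, 109.4]
eef_rot: [[-0.236, 0.972, -0.003], [0.972, 0.236, -0.0], [0.0, -0.003, -1.0]]
force: [-5.0, -0.6, 2.5]
width: 13.8
finger_force: 40.0
```

```bash
python3 -m creep '[[[1,0,0,-0.011,0,0,0],[1,0,0,-0.022,0,0,0],[1,0,0,-0.033,0,0,0],[1,0,0,-0.044,0,0,0],[1,0,0,-0.044,0,0,0],[1,0,0,-0.044,0,0,0]]]'
```

```text
t: 4.3
position: [522.0, -150.0, 134.7]
eef_rot: [[-0.236, 0.972, -0.004], [0.972, 0.236, 0.0], [0.001, -0.004, -1.0]]
force: [-4.2, -3.8, -12.9]
width: 13.3
finger_force: 40.0
```

```bash
python3 -m creep '[[[1,0,0,0,0,0,-0.09],[1,0,0,0,0,0,-0.18],[1,0,0,0,0,0,-0.27],[1,0,0,0,0,0,-0.36],[1,0,0,0,0,0,-0.45],[1,0,0,0,0,0,-0.54],[1,0,0,0,0,0,-0.63],[1,0,0,0,0,0,-0.71],[1,0,0,0,0,0,-0.79],[1,0,0,0,0,0,-0.79]]]'; python3 -c "
from h import *
s=read_state();print(s['moment'],s['force'])"
```

```text
t: 5.3
position: [523.1, -148.8, 134.8]
eef_rot: [[-0.996, 0.091, -0.002], [0.091, 0.996, 0.002], [0.002, 0.002, -1.0]]
force: [-0.5, 0.1, -11.3]
width: 13.8
finger_force: 40.0
[-0.25966515  0.05361917 -0.04172676] [ -0.54057133   0.09323691 -11.32468378]
```

```bash
python3 -m creep '[[[1,0,0,0,0,0,-0.025],[1,0,0,0,0,0,-0.05],[1,0,0,0,0,0,-0.05],[1,0,0,0,0,0,-0.05]]]'; python3 -c "
from h import *
s=read_state();print(s['moment'],s['force'])"
```

```text
t: 5.7
position: [523.1, -148.8, 135.2]
eef_rot: [[-1.0, 0.015, -0.001], [0.015, 1.0, 0.003], [0.001, 0.002, -1.0]]
force: [-1.3, 2.0, -12.0]
width: 13.5
finger_force: 40.2
[ 0.20741426  0.16035166 -0.58233477] [ -1.27905915   1.97991891 -11.99391739]
```

```bash
python3 -m creep '[[[1,0,0,0.005,0,0,0],[1,0,0,0.01,0,0,0],[1,0,0,0.014,0,0,0],[1,0,0,0.014,0,0,0],[1,0,0,0.014,0,0,0]]]'; python3 -c "
from h import *
s=read_state();print(s['moment'],s['force'])"
```

```text
t: 6.2
position: [523.2, -149.0, 127.3]
eef_rot: [[-1.0, 0.013, -0.001], [0.013, 1.0, 0.002], [0.001, 0.002, -1.0]]
force: [-2.5, 4.9, -11.0]
width: 13.7
finger_force: 40.2
[ 0.85416509  0.39725128 -0.55093486] [ -2.47861906   4.92154267 -11.01411986]
```

```bash
python3 -m creep '[[[1,0,0,0.001,0,0,0],[1,0,0,0.002,0,0,0],[-1,0,0,0.002,0,0,0],[-1,0,0,0.002,0,0,0],[-1,0,0,0.002,0,0,0],[-1,0,0,0.002,0,0,0],[-1,0,0,0.002,0,0,0],[-1,0,0,0.002,0,0,0]]]'
python3 - <<'E'
from h import *
s=read_state();print(s['force'],s["joints"]);save("side","s2.png")
im=cv2.imread("pics/s2.png");cv2.imwrite("pics/s2z.png",cv2.resize(im[180:310,280:450],None,fx=4,fy=4))
E
```

```text
t: 7.0
position: [523.7, -150.1, 126.7]
eef_rot: [[-1.0, 0.013, 0.001], [0.013, 1.0, -0.001], [-0.001, -0.001, -1.0]]
force: [-0.6, 0.2, 0.5]
width: 58.5
finger_force: 0.0
[-0.61858667  0.17009801  0.46255812] [-3.83181402e-01  1.03488974e-01  1.50984476e+00 -1.32062479e-04
  1.52717416e+00 -1.94128959e+00]
```

View pics/s2z.png

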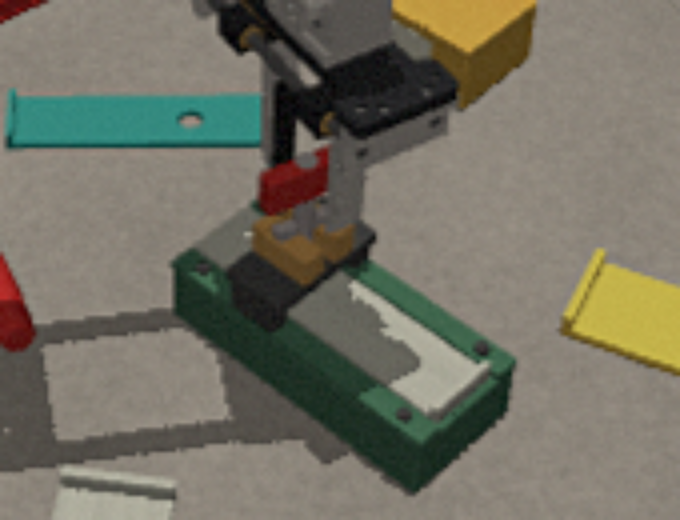

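Collar holds in its raised seat. Rising, and going behind the lip.

```bash
python3 -m creep '[[[-1,0,0,-0.05,0,0,0],[-1,0,0,-0.1,0,0,0],[-1,0,0,-0.1,0,0,0.09],[1,-0.066,-0.2585,-0.1,0,0,0.18],[1,-0.066,-0.2585,-0.1,0,0,0.27],[1,-0.066,-0.2585,-0.1,0,0,0.36],[1,-0.066,-0.2585,-0.1,0,0,0.45],[1,-0.066,-0.2585,-0.1,0,0,0.54],[1,-0.066,-0.2585,-0.1,0,0,0.63],[1,-0.066,-0.2585,-0.1,0,0,0.72]]]'; python3 -m creep '[[[1,0,0,0,0,0,0.09],[1,0,0,0,0,0,0.119],[1,0,0,0,0,0,0.119]]]';  python3 - <<'E'
from h import *
s=read_state();R=np.array(s["eef_rot"]);p=np.array(s["position"]);print(s["joints"],s["width"],np.degrees(np.arctan2(R[1,0],R[0,0])))
c=cam("wrist");im=save("wrist","w2.png");np.save("w2.npy",np.c_[c[0],c[1],c[2]])
d=np.array([560.8,-304.6,51])-p;print((R.T@d/600).round(4))
E
```

```text
t: 8.05
position: [561.0, -305.9, 185.7]
eef_rot: [[-0.409, 0.913, -0.001], [0.913, 0.409, 0.0], [0.001, -0.0, -1.0]]
force: [-0.2, 0.2, 0.3]
width: 37.1
finger_force: 0.0
t: 8.35
position: [561.0, -305.5, 186.0]
eef_rot: [[-0.238, 0.971, -0.0], [0.971, 0.238, 0.0], [0.0, -0.0, -1.0]]
force: [0.1, 1.2, 0.5]
width: 13.4
finger_force: 0.0
[-5.87359926e-01  2.90639994e-01  1.17199082e+00  4.81364242e-06
  1.67931725e+00 -8.27857618e-01] 13.36655537244674 103.7795307385002
[1.50e-03 1.00e-04 2.25e-01]
```

View pics/w2.png

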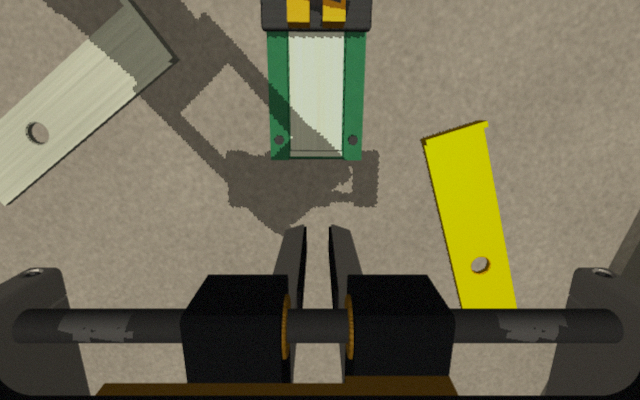

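The wrist view shows the lip end at row 159 (columns 271–361), with the nearly closed fingers centred behind it at column 318. Going down.

```bash
python3 - <<'E'
from h import *
A=np.load("w2.npy");c=(A[:,:3],A[:,3:6],A[:,6])
a,b=[ray("",u,159,50,c)[:2] for u in(271,361)];print(a,b,(a+b)/2,np.array([522.8,-149.2])-135*np.array([-.2375,.9714]))
E
python3 -m creep '[[[1,0,0,0.08,0,0,0],[1,0,0,0.16,0,0,0],[1,0,0,0.225,0,0,0],[1,0,0,0.225,0,0,0],[1,0,0,0.225,0,0,0]]]'
```

```text
[ 510.59130568 -290.19160457] [ 597.85971018 -268.7158339 ] [ 554.22550793 -279.45371924] [ 554.8625 -280.339 ]
t: 8.9
position: [560.9, -305.4, 51.3]
eef_rot: [[-0.239, 0.971, -0.001], [0.971, 0.239, 0.001], [0.001, -0.001, -1.0]]
force: [0.9, 0.4, 0.6]
width: 0.7
finger_force: 0.0
```

```bash
python3 -m creep '[[[1,0.02,0,0,0,0,0],[1,0.035,0,0,0,0,0],[1,0.05,0,0,0,0,0],[1,0.065,0,0,0,0,0],[1,0.075,0,0,0,0,0]]]';python3 -m creep '[[[1,0.015,0,0,0,0,0],[1,0.03,0,0,0,0,0],[1,0.045,0,0,0,0,0],[1,0.06,0,0,0,0,0],[1,0.06,0,0,0,0,0]]]'
python3 - <<'E'
from h import *
s=read_state();print(s["force"]);save("scene","s3.png")
im=cv2.imread("pics/s3.png");cv2.imwrite("pics/s3z.png",cv2.resize(im[130:250,190:350],None,fx=4,fy=4))
E
```

```text
t: 9.4
position: [550.9, -261.3, 52.8]
eef_rot: [[-0.239, 0.971, 0.002], [0.971, 0.239, -0.002], [-0.002, 0.002, -1.0]]
force: [1.0, -2.0, 1.4]
width: 0.6
finger_force: 1.0
t: 9.9
position: [541.1, -224.8, 50.7]
eef_rot: [[-0.239, 0.971, -0.001], [0.971, 0.239, 0.002], [0.002, -0.001, -1.0]]
force: [-0.1, -0.2, 0.9]
width: 0.9
finger_force: 0.0
[-0.0725741  -0.24376614  0.86517052]
```

View pics/s3z.png

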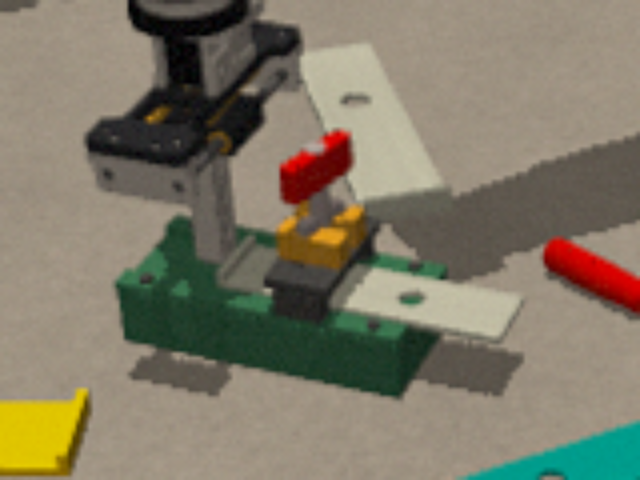

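```bash
python3 - <<'E'
from h import *
d=np.array([-.2375,.9714]);y=np.array([-.9714,-.2375]);o=np.array([522.8,-149.2])
def f(n,u,v,z):
    w=ray(n,u,v,z)[:2];print(n,w.round(),"fix",(w-o)@d.T.round(4),(w-o)@y)
f("scene",321.2,204,50);f("scene",314.5,214.5,50)
for p in((326,192),(335,203),(376,219)):f("scene",*p,12)   # driver
f("scene",299,262,5);f("scene",297,247,5);f("scene",376,231,5) #turquoise
E
python3 -m creep '[[[1,-0.04,0,0,0,0,0],[1,-0.04,0,-0.083,0,0,0],[-1,-0.04,0,-0.166,0,0,0],[-1,-0.04,0,-0.21,0,0,0],[-1,0.043,0,-0.21,0,0,0],[-1,0.126,0,-0.21,0,0,0],[-1,0.209,0,-0.21,0,0,0],[-1,0.28,0,-0.21,0,0,0],[-1,0.28,0,-0.21,0,0,0],[-1,0.28,0,-0.21,0,0,0]]]'
```

```text
scene [462. -26.] fix 133.73306951116572 29.757180290301175
scene [511. -16.] fix 132.52216425326827 -20.329154526028088
scene [357. -77.] fix 109.82598996747795 143.34708722046102
scene [392. -26.] fix 151.1175472456706 98.22049977701138
scene [398. 105.] fix 276.7913343766813 61.19506268926389
scene [641.  24.] fix 140.2450351330914 -155.9144498726175
scene [598. -12.] fix 115.69446727343319 -105.52095586318374
scene [436. 125.] fix 287.031614041635 19.5883864877108
t: 10.95
position: [501.5, -62.9, 176.9]
eef_rot: [[-0.24, 0.971, -0.001], [0.971, 0.24, 0.0], [0.0, -0.001, -1.0]]
force: [0.5, -0.4, -0.5]
width: 60.8
finger_force: 0.0
```

```bash
python3 -m creep '[[[-1,0,0,0.05,0,0,0],[-1,0,0,0.09,0,0,0],[-1,0,0,0.13,0,0,0],[-1,0,0,0.19,0,0,0],[-1,0,0,0.247,0,0,0],[-1,0,0,0.247,0,0,0],[-1,0,0,0.247,0,0,0]]]';python3 - <<'E'
from h import *
s=read_state();print(s["force"]);save("scene","s4.png")
im=cv2.imread("pics/s4.png");cv2.imwrite("pics/s4z.png",cv2.resize(im[110:250,200:360],None,fx=4,fy=4))
E
```

```text
t: 11.65
position: [501.6, -64.6, 28.7]
eef_rot: [[-0.236, 0.972, -0.002], [0.972, 0.236, 0.0], [0.001, -0.002, -1.0]]
force: [-0.6, 0.4, 1.7]
width: 93.8
finger_force: 0.0
[-0.55093057  0.37873577  1.73289609]
```

View pics/s4z.png

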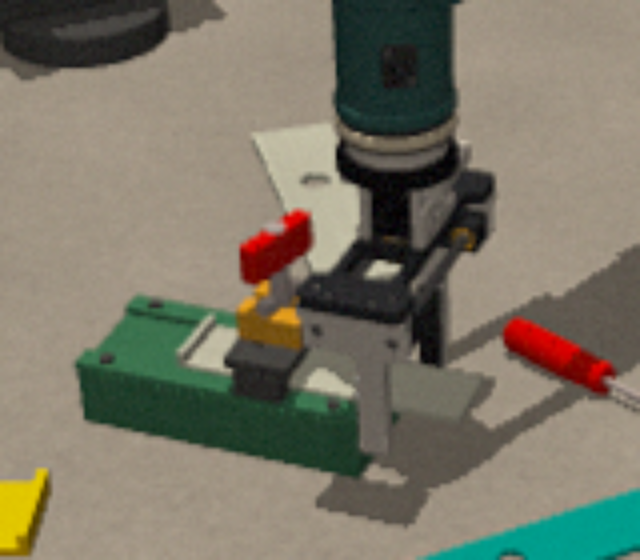

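The fingers straddle the protruding plate just outside the exit end. Closing.

```bash
python3 -m creep '[[[1,0.004,0,0,0,0,0],[1,0.004,0,0,0,0,0],[1,0.004,0,0,0,0,0],[1,0.004,0,0,0,0,0],[1,0.004,0,0,0,0,0],[1,0.004,0,0,0,0,0],[1,0.004,0,0,0,0,0],[1,0.004,0,0,0,0,0]]]' 60; python3 -m creep '[[[1,0.01,0,0,0,0,0],[1,0.02,0,0,0,0,0],[1,0.03,0,0,0,0,0],[1,0.04,0,0,0,0,0],[1,0.04,0,0,0,0,0]]]'
```

```text
t: 12.5
position: [501.0, -61.3, 29.2]
eef_rot: [[-0.238, 0.971, -0.001], [0.971, 0.238, 0.0], [0.0, -0.0, -1.0]]
force: [-0.8, 0.1, 2.3]
width: 48.8
finger_force: 60.0
t: 13.0
position: [495.2, -36.5, 29.0]
eef_rot: [[-0.239, 0.971, -0.0], [0.971, 0.239, 0.001], [0.001, 0.0, -1.0]]
force: [-0.4, 0.6, 1.5]
width: 49.0
finger_force: 60.0
```

```bash
python3 -m creep '[[[1,0.025,0,0,0,0,0],[1,0.05,0,0,0,0,0],[1,0.075,0,0,0,0,0],[1,0.1,0,0,0,0,0],[1,0.125,0,0,0,0,0],[1,0.15,0,-0.002,0,0,0],[1,0.18,0,-0.003,0,0,0],[1,0.21,0,-0.004,0,0,0],[1,0.23,0,-0.005,0,0,0],[1,0.23,0,-0.005,0,0,0]]]'
python3 - <<'E'
from h import *
s=read_state();print(s["moment"],s["force"]);save("side","s5.png");save("scene","s5s.png")
im=cv2.imread("pics/s5.png");im2=cv2.imread("pics/s5s.png");cv2.imwrite("pics/s5z.png",np.hstack([cv2.resize(im[150:310,240:420],(400,356)),cv2.resize(im2[110:270,220:400],(400,356))]))
E
```

```text
t: 14.0
position: [461.7, 97.9, 31.8]
eef_rot: [[-0.241, 0.971, -0.001], [0.971, 0.241, 0.001], [0.001, -0.001, -1.0]]
force: [0.7, -0.3, -0.3]
width: 48.8
finger_force: 60.0
[-0.0652734   0.00904357 -0.02532358] [ 0.74392248 -0.31836899 -0.34263861]
```

View pics/s5z.png

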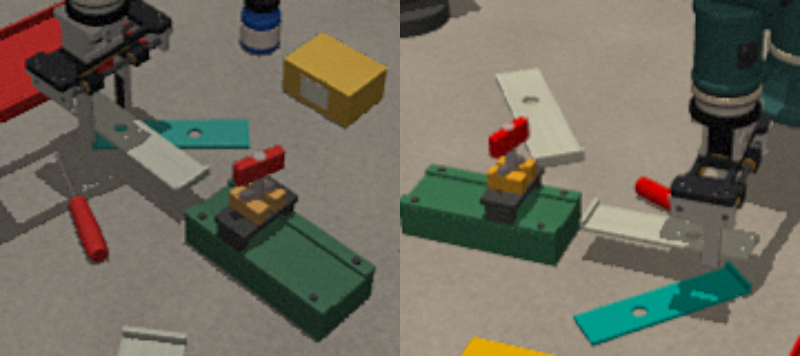

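Run:
```python
from h import *
d=np.array([-.2375,.9714]);y=np.array([-.9714,-.2375]);o=np.array([461.7,97.9])
for n in("scene","side"):
  im=cv2.imread("pics/s5s.png" if n=="scene" else "pics/s5.png")
  for sy in(-25,25):
    for z in(40,48,61):
        q=o-160*d+sy*y; print(n,"lip",sy,z,proj(n,[*q,z]).round(1))
    q=o+40*d+sy*y; print(n,"front",sy,proj(n,[*q,53]).round(1))
    for z in (40,48,61):
        p=proj(n,[*(o-160*d+sy*y),z]); cv2.circle(im,tuple(int(round(v)) for v in p),0,(0,0,255) if z==48 else (255,0,255),-1)
  x0,y0=(280,170) if n=="scene" else (270,180)
  cr=cv2.resize(im[y0:y0+70,x0:x0+90],(400,311),interpolation=cv2.INTER_NEAREST)
  L=cr if n=="scene" else np.hstack([L,cr])
cv2.imwrite("pics/lip.png",L)
```

```text
scene lip -25 40 [300.2 215.8]
scene lip -25 48 [300.1 213.3]
scene lip -25 61 [300.  209.2]
scene front -25 [376.1 226.7]
scene lip 25 40 [306.8 205.3]
scene lip 25 48 [306.8 202.8]
scene lip 25 61 [306.7 198.8]
scene front 25 [380.6 215.3]
side lip -25 40 [335.  229.6]
side lip -25 48 [335.  227.4]
side lip -25 61 [335.  223.9]
side front -25 [284.3 191.1]
side lip 25 40 [321.5 239.3]
side lip 25 48 [321.4 237.1]
side lip 25 61 [321.4 233.6]
side front 25 [270.8 199.4]
```

View pics/lip.png

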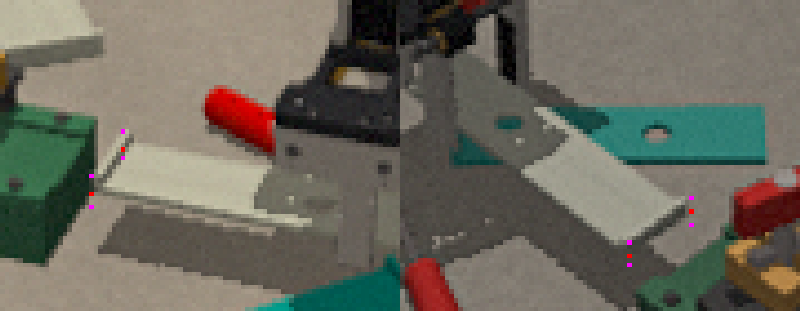

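The plate hangs level, with its lip where predicted: z about 48–61 at both corners. It's held 16 mm above the fingertips, so it could not be laid on the tray floor without dropping. I'll slide it back part-way into the channel and re-grip it nearer the tips.

```bash
python3 -m creep '[[[1,-0.03,0,-0.002,0,0,0],[1,-0.06,0,-0.002,0,0,0],[1,-0.09,0,-0.002,0,0,0],[1,-0.12,0,-0.002,0,0,0],[1,-0.15,0,-0.002,0,0,0],[1,-0.18,0,-0.002,0,0,0],[1,-0.21,0,-0.002,0,0,0],[1,-0.24,0,0,0,0,0],[1,-0.255,0,0.004,0,0,0],[1,-0.255,0,0.004,0,0,0]]]'; python3 -c "
from h import *
s=read_state();print(s['moment'],s['force'])"
```

```text
t: 15.1
position: [499.2, -54.0, 29.3]
eef_rot: [[-0.236, 0.972, -0.0], [0.972, 0.236, -0.0], [-0.0, -0.0, -1.0]]
force: [1.1, -0.1, -0.2]
width: 49.0
finger_force: 59.9
[-0.117625   -0.06303124  0.07826071] [ 1.14378906 -0.06292245 -0.16880255]
```

```bash
python3 -m creep '[[[1,0,0,0.001,0,0,0],[-1,0,0,0.001,0,0,0],[-1,0,0,0.001,0,0,0],[-1,-0.02,0,-0.026,0,0,0],[-1,-0.02,0,-0.026,0,0,0],[1,-0.02,0,-0.026,0,0,0],[1,-0.02,0,-0.026,0,0,0],[1,-0.02,0,-0.026,0,0,0],[1,-0.02,0,-0.026,0,0,0],[1,-0.02,0,-0.026,0,0,0]]]' 60;python3 -m creep '[[[1,0,0,0,0,0,0],[1,0,0,0,0,0,0],[1,0,0,0,0,0,0]]]' 60; python3 -c "
from h import *
s=read_state();print(s['moment'],s['force'])"
```

```text
t: 16.1
position: [501.6, -63.9, 44.8]
eef_rot: [[-0.238, 0.971, -0.001], [0.971, 0.238, 0.0], [0.001, -0.001, -1.0]]
force: [0.2, 0.2, -1.1]
width: 48.5
finger_force: 59.9
t: 16.4
position: [501.8, -64.1, 45.1]
eef_rot: [[-0.238, 0.971, -0.0], [0.971, 0.238, 0.0], [0.0, -0.0, -1.0]]
force: [-0.6, 0.0, -0.8]
width: 48.9
finger_force: 60.0
[ 0.03775713  0.07671239 -0.04799014] [-0.58924177  0.03712525 -0.76180258]
```

```bash
python3 -m creep '[[[1,0.015,0,0,0,0,0],[1,0.04,0,0,0,0,0],[1,0.065,0,0,0,0,0],[1,0.09,0,0,0,0,0],[1,0.12,0,-0.002,0,0,0],[1,0.15,0,-0.003,0,0,0],[1,0.185,0,-0.004,0,0,0],[1,0.22,0,-0.004,0,0,0],[1,0.25,0,-0.005,0,0,0],[1,0.275,0,-0.005,0,0,0]]]';python3 -m creep '[[[1,0,0,-0.03,0,0,0],[1,0,0,-0.065,0,0,0],[1,0,0,-0.1,0,0,0],[1,0,0,-0.1,0,0,0]]]'
python3 - <<'E'
from h import *
s=read_state();print(s["moment"],s["force"],s["width"]);im=save("scene","s6.png");im2=save("side","s6b.png")
d=np.array([-.238,.971]);y=np.array([-.971,-.238]);p=np.array(s["position"]);o=p[:2]
# white plate mask corners near expected
for n,I in(("scene",im),("side",im2)):
  a=I.astype(int)
  for sy in(-25,25):
    for z in(p[2]-8,p[2],p[2]+13):
      q=proj(n,[*(o-149*d+sy*y),z]);print(n,sy,round(z),q.round(1))
  q0=proj(n,[*(o-149*d),p[2]+6])
  x0,y0=q0.astype(int)-25; s_=a[y0:y0+50,x0:x0+50]
  m=((s_.min(2)>130)&(s_.max(2)-s_.min(2)<45)).astype(np.uint8)
  cn=max(cv2.findContours(m,0,2)[0],key=cv2.contourArea);print(cv2.contourArea(cn),(cv2.approxPolyDP(cn,1.5,True).reshape(-1,2)+[x0,y0]).tolist())
E
```

```text
t: 17.4
position: [461.7, 98.3, 48.3]
eef_rot: [[-0.24, 0.971, -0.0], [0.971, 0.24, 0.001], [0.001, 0.0, -1.0]]
force: [-0.1, -0.4, -0.7]
width: 48.9
finger_force: 60.0
t: 17.8
position: [464.4, 97.5, 111.5]
eef_rot: [[-0.239, 0.971, 0.007], [0.971, 0.239, 0.001], [-0.001, 0.007, -1.0]]
force: [-0.9, 0.3, -0.2]
width: 48.8
finger_force: 60.0
[0.00714149 0.08605971 0.07727212] [-0.88380268  0.31803927 -0.17445458] 48.78348909617778
scene -25 104 [302.9 196.6]
scene -25 112 [302.8 194. ]
scene -25 125 [302.6 189.6]
scene 25 104 [309.6 186.4]
scene 25 112 [309.6 183.8]
scene 25 125 [309.5 179.5]
419.5 [[326, 165], [321, 171], [318, 169], [322, 172], [321, 175], [314, 179], [312, 177], [317, 173], [306, 172], [311, 172], [313, 175], [310, 176], [313, 178], [307, 182], [304, 188], [312, 179], [316, 181], [313, 182], [307, 192], [330, 196], [330, 177], [328, 176], [330, 170]]
side -25 104 [333.1 209.5]
side -25 112 [333.1 207.2]
side -25 125 [333.1 203.4]
side 25 104 [319.2 219.1]
side 25 112 [319.1 216.8]
side 25 125 [319.1 213. ]
333.0 [[301, 187], [302, 190], [308, 193], [301, 199], [301, 203], [314, 213], [319, 212], [330, 204], [328, 205]]
```

```bash
python3 -m creep '[[[1,0.03,0.003,0,0,0,-0.085],[1,0.065,0.006,0,0,0,-0.175],[1,0.1,0.01,0,0,0,-0.265],[1,0.14,0.014,0,0,0,-0.355],[1,0.18,0.018,0,0,0,-0.445],[1,0.22,0.022,0,0,0,-0.535],[1,0.26,0.026,0,0,0,-0.625],[1,0.29,0.03,0,0,0,-0.715],[1,0.315,0.032,0,0,0,-0.805],[1,0.327,0.034,0,0,0,-0.88]]]';python3 -m creep '[[[1,0,0,0,0,0,-0.03],[1,0,0,0,0,0,-0.051],[1,0,0,0,0,0,-0.051],[1,0,0,0,0,0,-0.051]]]'
python3 - <<'E'
from h import *
s=read_state();print(s["moment"],s["force"],s["joints"]);I=save("side","s7b.png");J=save("scene","s7.png")
R=np.array(s["eef_rot"]);p=np.array(s["position"])
for n,I in(("side",I),("scene",J)):
  for lx in(-149,51):
    for sy in(-25,25):
      for z in (-5,-13 if lx<0 else -5): # tool z offsets, up is negative
        print(n,lx,sy,z,proj(n,p+R@[lx,sy,z]).round(1))
  a=I.astype(int);m=((a.min(2)>120)&(a.max(2)-a.min(2)<45)).astype(np.uint8)
  q=proj(n,p+R@[-80,0,-5]).astype(int);M=np.zeros_like(m);M[q[1]-45:q[1]+45,q[0]-60:q[0]+60]=m[q[1]-45:q[1]+45,q[0]-60:q[0]+60]
  cn=max(cv2.findContours(M,0,2)[0],key=cv2.contourArea);print(n,cv2.contourArea(cn),cv2.approxPolyDP(cn,2,True).reshape(-1,2).tolist())
E
```

```text
t: 18.9
position: [433.9, 292.4, 105.9]
eef_rot: [[-0.998, -0.059, -0.004], [-0.059, 0.998, -0.001], [0.004, -0.001, -1.0]]
force: [0.1, 0.6, -1.6]
width: 48.8
finger_force: 60.0
t: 19.3
position: [434.8, 291.2, 106.8]
eef_rot: [[-0.991, -0.131, -0.002], [-0.131, 0.991, -0.001], [0.003, -0.001, -1.0]]
force: [0.2, 0.3, -0.8]
width: 48.8
finger_force: 60.0
[0.00223319 0.06679908 0.03317857] [ 0.22238735  0.3080173  -0.76575515] [ 4.81686437e-01  7.09717614e-02  1.58539088e+00  9.38416550e-05
  1.48789849e+00 -1.22046468e+00]
side -149 -25 -5 [293.1 137.7]
side -149 -25 -13 [293.  135.5]
side -149 25 -5 [283.5 130.5]
side -149 25 -13 [283.4 128.3]
side 51 -25 -5 [236.  163.1]
side 51 -25 -5 [236.  163.1]
side 51 25 -5 [227.  154.9]
side 51 25 -5 [227.  154.9]
side 292.0 [[290, 138], [282, 132], [255, 143], [256, 150], [262, 151]]
scene -149 -25 -5 [415.2 253.7]
scene -149 -25 -13 [415.6 250.8]
scene -149 25 -5 [438.9 260.4]
scene -149 25 -13 [439.4 257.5]
scene 51 -25 -5 [438. 204.]
scene 51 -25 -5 [438. 204.]
scene 51 25 -5 [458.9 209. ]
scene 51 25 -5 [458.9 209. ]
scene 2430.0 [[409, 192], [375, 192], [375, 219], [378, 221], [375, 223], [375, 234], [379, 237], [379, 241], [375, 243], [375, 281], [388, 281], [402, 253], [398, 246], [406, 233], [411, 234], [407, 203], [411, 200]]
```

```bash
python3 -m creep '[[[1,0,0,0.04,0,0,0],[1,0,0,0.08,0,0,0],[1,0,0,0.12,0,0,0],[1,0,0,0.145,0,0,0],[1,0,0,0.158,0,0,0],[1,0,0,0.162,0,0,0],[1,0,0,0.162,0,0,0]]]'; python3 -c "
from h import *
s=read_state();print(s['moment'],s['force'])"
```

```text
t: 20.1
position: [436.1, 291.6, 11.4]
eef_rot: [[-0.991, -0.131, 0.0], [-0.131, 0.991, 0.0], [-0.0, 0.0, -1.0]]
force: [-0.7, 0.3, -1.3]
width: 48.7
finger_force: 60.0
[ 0.03624425  0.09533819 -0.02347792] [-0.65167316  0.28662598 -1.31545272]
```

```bash
python3 -m creep '[[[1,0,0,0.004,0,0,0],[1,0,0,0.007,0,0,0],[1,0,0,0.009,0,0,0],[1,0,0,0.009,0,0,0],[1,0,0,0.009,0,0,0]]]'; python3 -c "
from h import *
s=read_state();print(s['moment'],s['force'])"
```

```text
t: 20.6
position: [435.9, 291.6, 5.9]
eef_rot: [[-0.991, -0.131, 0.0], [-0.131, 0.991, 0.0], [-0.0, 0.0, -1.0]]
force: [-0.3, -0.1, -0.6]
width: 48.7
finger_force: 60.0
[ 0.03064383  0.07395764 -0.01090637] [-0.32018968 -0.05643005 -0.59668582]
```

```bash
python3 -m creep '[[[1,0,0,0.001,0,0,0],[1,0,0,0.001,0,0,0],[1,0,0,0.001,0,0,0]]]'; python3 -c "
from h import *
s=read_state();print(s['moment'],s['force'])"
```

```text
t: 20.9
position: [435.9, 291.5, 5.3]
eef_rot: [[-0.991, -0.131, 0.0], [-0.131, 0.991, 0.0], [-0.0, 0.0, -1.0]]
force: [-0.3, 0.4, 0.2]
width: 48.6
finger_force: 60.5
[-0.02870919  0.05355105  0.02918056] [-0.27232718  0.42348777  0.22904257]
```

```bash
python3 -m creep '[[[1,0,0,0.001,0,0,0],[1,0,0,0.001,0,0,0],[1,0,0,0.001,0,0,0]]]'; python3 -c "
from h import *
s=read_state();print(s['moment'],s['force'])"
```

```text
t: 21.2
position: [436.0, 291.6, 5.3]
eef_rot: [[-0.991, -0.132, 0.001], [-0.132, 0.991, 0.0], [-0.001, 0.0, -1.0]]
force: [-1.7, -0.2, 5.4]
width: 48.9
finger_force: 63.2
[-0.21701172  0.43884351 -0.01168412] [-1.72610746 -0.21793097  5.43002065]
```

Contact with the tray floor (5 N upward). Release a little, then rise.

```bash
python3 -m creep '[[[0.3,0,0,-0.0005,0,0,0],[0.3,0,0,-0.001,0,0,0],[0.3,0,0,-0.001,0,0,0],[0.3,0,0,-0.001,0,0,0],[0.3,0,0,-0.001,0,0,0]]]' 10; python3 -c "
from h import *
s=read_state();print(s['moment'],s['force'])"
```

```text
t: 21.7
position: [436.0, 291.7, 5.3]
eef_rot: [[-0.991, -0.131, 0.001], [-0.131, 0.991, 0.001], [-0.001, 0.0, -1.0]]
force: [-0.5, 0.4, 3.4]
width: 50.0
finger_force: 13.0
[ 0.03021462  0.11162834 -0.02654896] [-0.51600502  0.36388581  3.42380532]
```

```bash
python3 -m creep '[[[-0.4,0,0,0,0,0,0],[-0.4,0,0,0,0,0,0],[-0.4,0,0,0,0,0,0],[-0.4,0,0,0,0,0,0],[-0.4,0,0,-0.03,0,0,0],[-0.4,0,0,-0.1,0,0,0],[-0.4,0,0,-0.18,0,0,0],[-0.4,0,0,-0.26,0,0,0],[-0.4,0,0,-0.26,0,0,0],[-0.4,0,0,-0.26,0,0,0]]]'
python3 - <<'E'
from h import *
s=read_state();print(s["force"],s["width"])
I=save("side","s8b.png");J=save("scene","s8.png");W=save("wrist","s8w.png")
R=np.array([[-.991,-.131,0],[-.131,.991,0],[0,0,-1]]);p=np.array([436,291.6,5.2])
for n,I,z0 in(("side",I,100),("scene",J,100)):
  print(n,[proj(n,p+R@[lx,sy,-5]).round(0).tolist() for lx in(-149,51) for sy in(-25,25)])
  a=I.astype(int);m=((a.min(2)>z0)&(a.max(2)-a.min(2)<45)).astype(np.uint8)
  q=proj(n,p+R@[-60,0,-5]).astype(int);M=np.zeros_like(m);M[q[1]-50:q[1]+50,q[0]-60:q[0]+60]=m[q[1]-50:q[1]+50,q[0]-60:q[0]+60]
  k,l,st,ce=cv2.connectedComponentsWithStats(M);i=l[q[1],q[0]];print(i,st[i],ce[i])
  if i:
    cn=max(cv2.findContours((l==i).astype(np.uint8),0,2)[0],key=cv2.contourArea);h=cv2.approxPolyDP(cv2.convexHull(cn),2,True).reshape(-1,2);print([(v.tolist(),ray(n,*v.astype(float),10)[:2].round().tolist()) for v in h])
# wing, bystanders: before vs after
for n,f,g in(("side","b.png","s8b.png"),("scene","a.png","s8.png")):
  A=cv2.imread("pics/"+f).astype(int);B=cv2.imread("pics/"+g).astype(int)
  m=(np.abs(A-B).max(2)>40).astype(np.uint8);k,l,st,ce=cv2.connectedComponentsWithStats(cv2.dilate(m,np.ones((3,3))))
  print(n,[st[i].tolist() for i in range(1,k) if st[i,4]>40])
  s=B;r=((s[...,2]>110)&(s[...,1]<70)&(s[...,0]<70)).astype(np.uint8);x,y=(340,205) if n=="side" else (250,155)
  ys,xs=np.nonzero(r[y:y+40,x:x+40]);print("wing",xs.min()+x,xs.max()+x,ys.min()+y,ys.max()+y)
E
```

```text
t: 22.7
position: [436.2, 291.0, 161.6]
eef_rot: [[-0.991, -0.131, 0.001], [-0.131, 0.991, -0.0], [-0.001, -0.001, -1.0]]
force: [0.2, 1.0, -0.6]
width: 65.7
finger_force: 0.0
[ 0.20243493  1.04893949 -0.62860223] 65.70005774437871
side [[295.0, 164.0], [286.0, 157.0], [240.0, 190.0], [232.0, 182.0]]
3 [251 158  42  22 389] [271.89974293 168.87403599]
[([292, 165], [578.0, 288.0]), ([263, 179], [469.0, 273.0]), ([251, 174], [448.0, 314.0]), ([284, 158], [573.0, 333.0])]
scene [[410.0, 289.0], [433.0, 296.0], [433.0, 237.0], [452.0, 243.0]]
11 [411 254  36  39 784] [428.85331633 272.94770408]
[([426, 254], [458.0, 271.0]), ([446, 258], [446.0, 317.0]), ([432, 292], [570.0, 330.0]), ([411, 285], [575.0, 283.0])]
side [[31, 0, 11, 16, 83], [52, 0, 12, 15, 83], [158, 0, 112, 145, 6648], [77, 6, 9, 8, 58], [0, 25, 15, 13, 77], [56, 28, 61, 52, 1556], [37, 39, 14, 10, 96], [29, 51, 10, 17, 107], [86, 66, 78, 59, 1054], [13, 129, 135, 120, 8221], [221, 154, 75, 46, 1500], [225, 161, 18, 10, 63], [0, 166, 99, 187, 8114], [137, 187, 137, 97, 3154], [329, 214, 40, 34, 727], [351, 247, 52, 38, 942], [117, 258, 19, 24, 207], [143, 265, 19, 15, 125], [128, 271, 15, 23, 110], [176, 287, 6, 14, 50], [130, 288, 26, 22, 204], [142, 322, 38, 29, 232]]
wing 345 367 215 226
scene [[450, 0, 26, 6, 134], [513, 0, 30, 14, 159], [543, 0, 97, 152, 6025], [430, 2, 85, 66, 2392], [480, 84, 11, 15, 110], [369, 90, 36, 28, 510], [398, 106, 204, 192, 11737], [608, 116, 32, 51, 543], [371, 121, 21, 15, 173], [395, 134, 13, 4, 43], [367, 141, 7, 17, 77], [373, 154, 18, 8, 89], [257, 161, 25, 30, 507], [223, 184, 38, 21, 491], [271, 195, 29, 17, 355]]
wing 260 276 163 180
```

```bash
python3 -c "
from station import *
print(finish_job())"
```

```text
the job is handed in; nothing more can be done
None
```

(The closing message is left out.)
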